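Fridge hinge: press out the old pin, hold the new leaf in line

ROBOT

A 7-joint arm with a two-finger parallel gripper is mounted at the origin on the work surface. World frame = base frame: x ahead of the robot, y to its left, z up, the work surface at z = 0. Lengths are in m, angles in rad, forces in N, time in s.
With the tool pointing down it reaches from about 0.35 to 0.9 m from the base axis. Payload 8.1 kg.
Tool frame: the origin (TCP) lies midway between the tips of the shut fingers; the grasp point (between the pads) lies behind it (arm.tcp_to_grasp is the z of the grasp point in the tool frame, in m); z points along the fingers, y is the line along which they close (so a half turn about z gives the same grasp; the last joint's range is limited). The gripper opens to 92 mm and grips with 3 to 60 N. Pads are 19 mm wide; open, the fingers measure 130 mm over their backs; the gripper's body (75 mm by 190 mm) begins 47 mm behind the grasp point.
Start: joints at [-1.308, 0.434, 0.025, 1.573, -0.012, 1.134, -0.075], TCP at [0.224, 0.584, 0.227] pointing down, gripper open.
Joint ranges: [-2.62, 2.62], [-0.44, 2.09], [-1.27, 1.32], [0.08, 2.57], [-1.32, 4.46], [0.12, 2], [-2.74, 2.74]. Speed limits (rad/s): [2.22, 2.22, 3.01, 3.01, 3.14, 3.14, 3.14].

INTERFACE

Orientations are given as a rotation vector (axis times angle).
In Python, from cell import readout, vision, arm gives the robot as it stands.
- The arm moves only by the tool carry_out, never from a script. Its argument "increments" is one flat list of numbers, 6 for each row, row after row: the shift along the world's x, y, z in mm, then the turn, a rotation vector about the world's x, y, z in rad. In form: [tx, ty, tz, wx, wy, wz, tx, ty, tz, wx, wy, wz, ...]. A call has 1 to 20 rows; each row shifts and turns the commanded pose from where the row before left it; what a row does not reach is not made up. A row lasts 1/8 s, in which the tool goes at most 62.5 mm and 10.7 degrees, less where a joint would pass 70% of its speed; a pose out of reach is approached as far as the arm can. A call with a gripper value outside its range is refused whole. "grip" is the closure, from 0 (fully open) to 1 (shut), set as the call begins (left out, the last holds). The fingers move at their own pace and stop on an object; "newtons" is the grip in N (left out, the last holds). Time passes only in rows, so rows that do not move let the fingers close. It gives the time, the measured TCP pose, the force, the opening and the grip force at its end, in the units of the state.
- readout.observe(): the state, without advancing time (a new reading comes with each control period).
- vision.get_image(name): name is "side" or "top"; returns the picture (400x640x3 uint8, red, green, blue); there is no depth.
- vision.calibration(name): a dict with "fov_y" (degrees; the focal length in pixels is half the picture's height over the tangent of half this angle, whatever the lens; pixels are square), "cx", "cy" (the principal point, pixels), "pose" (4x4, takes a point from camera to world coordinates). Camera axes: x right, y up, looking along -z (the intrinsics and any distortion apply to the point x, -y, -z); pixel columns grow to the right and rows downward; lengths in m; the calibration is good to about 2 mm. A picture is of the moment at which its call begins. calibration takes no time and is no camera call.
- arm.sign_off(): hands the job in; it is judged then, once.
The state is a dict: "clock": time; "joints": joint angles; "dq": joint speeds; "joint_efforts": joint torques, N m; "position": TCP position; "ee_rot": TCP orientation; "force": force on the tool from outside, world axes, zero at the start; "ft_torque": the same for the moment, N m; "width": opening from 0.0 (shut) to 1.0 (fully open); "gripper_force": force on a finger pad.
Only numpy, scipy, OpenCV 4.12 (cv2) and the standard library are available. Lean on these libraries where they do the work, as an engineer would, in place of code of your own. Each camera call takes 0.05 s, during which the arm holds its last target. There are 200 camera calls.

TASK

Press the old pin out of the fridge hinge: swing the red-handled sprung lever all the way to its stop so that the pin drops into the tray, and let the lever return. Then lift the loose hinge leaf from its stand and, with its plate upright, bring its knuckle down between the two knuckles on the white jamb block until all three holes line up. Finish holding it there still in the gripper, not resting or pressing on the block, ready for a colleague to slip in the new pin; leave everything else on the table where it is.

Things in the scene. Friction and masses are not known exactly. Their poses are not given: they have to be found in the camera images.
- fixture: Repair fixture fixed to the table: grey base 100 x 330 x 12 mm, origin under its centre, z up, y along its length and the hinge line. From -y to +y: red-handled lever with ram and narrow guide wall; white jamb block (46 x 70 mm, centre y = +30 mm, top 57 mm above the table) with two steel knuckles on top; open turquoise catch tray.
- tray (a point): Centre of the catch tray's floor, 15 mm above the table, axes as the fixture's. Inside 80 x 92 mm; side walls 47 mm, end wall 62 mm above the table.
- jamb_eye (a point): Midway between the two jamb knuckles on the hinge line, at fixture (0, +30, 85) mm; axes as the fixture's, y along the hinge line. The knuckles are tubes along y, 24 mm outside, 15 mm hole, each 18 mm long, at 15 to 33 mm either side of this point: a gap 30 mm wide, open above; the block's top lies 28 mm below this point.
- press_lever (a joint): Lever angle (rad): 0 at rest, leaning 0.53 from upright to the fixture's -y; 1.06 at its stop, leaning as far to +y. Pivot along the fixture's x at fixture (0, -65, 18) mm. The spring takes about 1.5 N at the handle at rest, 8 N at the stop, and swings it back. It drives a ram along the hinge line through both knuckles; at rest the ram is clear of them.
- lever_grip (a point): Point on the lever's axis 145 mm from its pivot, in the middle of the red handle (round, 24 mm diameter, from 108 to 170 mm from the pivot; at rest its top is 172 mm above the table). It moves with the lever.
- old_pin: Old copper-coloured hinge pin, 10 mm diameter, 72 mm long, lying in both jamb knuckles with its length along the hinge line; origin at its middle, y along its length.
- leaf: Loose aluminium hinge leaf, upright in its stand, knuckle down. Origin: centre of the hole of its one knuckle (tube along y, 24 mm outside, 15 mm hole, 22 mm long). Above it, in the same plane, on a neck 22 mm wide, a plate 9 mm thick (x), 80 mm wide (y), from 22 to 112 mm above the origin (z). Alike turned half round. About 0.16 kg.
- stand: Turquoise leaf stand fixed to the table, 75 x 104 mm foot, origin under its centre, z up; two slotted posts 73 mm tall, 33 mm either side of the centre along y, hold the plate's lower corners in slots 24 mm deep, 11 mm wide; the leaf's hole is 27 mm above the table. Lift the leaf straight up.
- vial_orange: Glass vial with an orange cap, 28 mm diameter, 57 mm tall, origin under its centre, near the middle. Bystander.
- vial_blue: Glass vial with a blue cap, 28 mm diameter, 57 mm tall, origin under its centre, behind the stand. Bystander.
- carton_a: White medicine carton with a red end, 60 x 110 x 45 mm, origin under its centre, behind the fixture. Bystander.
- new_pin: New brass pin, 10 x 72 mm, lying in a shallow turquoise dish at the left; origin at its middle. Bystander: leave it for the colleague.
- screwdriver: Screwdriver 170 mm long lying at the right. Bystander.
Mind the look-alikes: they are no part of the job. Leave any green or purple look-alike of the leaf alone.

How it is judged:
On the way, in this order (a step that is already met when the one before it is completed fails the run):
1. the lever is swung to its stop (value of joint press_lever above 1 rad), for 0.05 s.
2. the lever has returned and the old pin is out, in the tray (value of joint press_lever below 0.1 rad and y of old_pin in the frame of fixture above 0.07 m and z of old_pin in the frame of fixture below 0.06 m), for 0.2 s.
3. the leaf's knuckle is between the jamb knuckles, holes in line, held by the gripper (x of leaf in the frame of jamb_eye between -0.003 and 0.003 m and z of leaf in the frame of jamb_eye between -0.003 and 0.003 m and y of leaf in the frame of jamb_eye between -0.005 and 0.005 m and angle between the y axis of leaf and the y axis of fixture, either way round below 0.08 rad and contact force between leaf and the fingers above 1 N and contact force between leaf and fixture below 2 N and linear speed of leaf below 0.02 m/s), for 0.2 s.
At the end, for the whole second after the job is handed in: The leaf is held still in the fingers, its hole within 3 mm of the hinge line sideways and in height, 5 mm along it, axis within 0.08 rad, bearing on the fixture with under 2 N; the old pin lies in the tray and the lever is back at rest (under 0.1 rad) (all of step 2 and all of step 3); the arm keeps its last pose, push and grip.
It fails at once if a vial, carton, the new pin or the screwdriver is moved more than 30 mm (distance of any of vial_orange, vial_blue, carton_a, new_pin, screwdriver from where it was at the start of the episode above 0.03 m).
It also fails if it takes over 72 s, if anything falls off the work surface, if the arm or the gripper's body presses on something with over 40 N, if the wrist force passes 120 N, or if a joint passes its speed limit or range.

## Working session

There is one attempt and no reset: what is moved stays moved. The work goes in short steps, Python scripts to look and compute and a tool call to move; the robot and the scene stay as the last step left them, time stands still between calls to the robot, and variables do not carry over. Pictures are saved under pics/ and viewed, at most 10 in all, crops included, and the job is handed in when it is done.

Besides the shell and the picture viewer there is one more tool, called after "Emit:" by a JSON object that holds its "api" and its "payload", one argument or row to a line. carry_out: Moves the arm, as the interface text tells. Its arguments: {"type":"object","properties":{"increments":{"type":"array","items":{"type":"number"}},"grip":{"type":"number"},"newtons":{"type":"number"}},"required":["increments"]}

```bash
mkdir -p pics; ls; python3 - <<'E'
from cell import readout, vision, arm
import cv2
for n in("side","top"):
    im=vision.get_image(n); cv2.imwrite(f"pics/{n}0.png",im[:,:,::-1])
    print(n,vision.calibration(n))
s=readout.observe(); print(s); print(arm.tcp_to_grasp)
E
```

```text
pics
side {'fov_y': 43.32224282766549, 'cx': 326.8331230096687, 'cy': 198.12135666765457, 'pose': array([[ 0.77576304,  0.33764149, -0.53309468, -0.26142149],
       [-0.63099049,  0.42381464, -0.64979393, -0.98606246],
       [ 0.00653594,  0.84046379,  0.5418283 ,  0.91822345],
       [ 0.        ,  0.        ,  0.        ,  1.        ]])}
top {'fov_y': 57.614502781407666, 'cx': 319.48991194073864, 'cy': 202.33261946575797, 'pose': array([[-6.60720449e-03,  9.95894615e-01, -9.02787915e-02,
         4.41294358e-01],
       [-9.99948385e-01, -5.88319188e-03,  8.28349973e-03,
        -4.31719261e-06],
       [ 7.71836533e-03,  9.03288624e-02,  9.95882083e-01,
         1.26562553e+00],
       [ 0.00000000e+00,  0.00000000e+00,  0.00000000e+00,
         1.00000000e+00]])}
{'clock': 0.1, 'joints': array([-1.30763626,  0.43513897,  0.02497567,  1.5740099 , -0.01159152,
        1.13402108, -0.07510232]), 'dq': array([ 0.00064013, -0.00067843, -0.00117992, -0.00108709, -0.00081828,
       -0.0004853 , -0.00110074]), 'joint_efforts': array([ 4.62110911e-03, -6.69123602e+01,  9.88444760e-01, -3.15145898e+01,
       -6.05567778e-02,  3.73648480e-02, -6.75808081e-06]), 'position': array([0.22342329, 0.58319865, 0.22603093]), 'ee_rot': array([-5.71423024e-01, -3.08906145e+00,  2.24165282e-03]), 'force': array([-0.19409726,  0.02447469,  0.63819385]), 'ft_torque': array([-0.01601285, -0.00293187, -0.00739842]), 'gripper_force': 0.0, 'width': 0.9988950696235905}
-0.0188
```

View pics/side0.png

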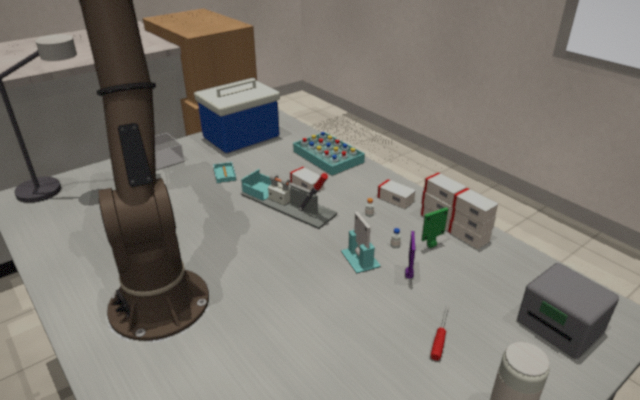

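View pics/top0.png

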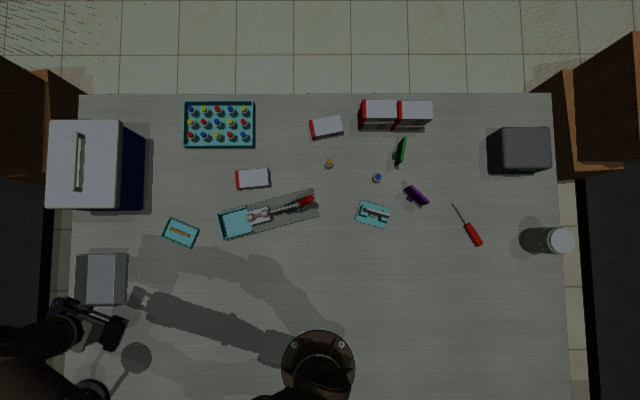

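The side view shows the fixture around (290,195) and the stand with the leaf around (361,243). In the top view they are around (268,214) and (373,213), with the green and purple look-alikes beyond them. Next I'll enlarge these areas.

```bash
cat > h.py <<'E'
import numpy as np, cv2
from cell import readout, vision, arm
def grab(n,k=4): return np.mean([vision.get_image(n).astype(float) for _ in range(k)],0)
def K(n):
    c=vision.calibration(n); return 200/np.tan(np.radians(c["fov_y"])/2),c["cx"],c["cy"],c["pose"]
def ray(n,u,v):
    f,cx,cy,P=K(n); d=P[:3,:3]@np.array([(u-cx)/f,-(v-cy)/f,-1]); return P[:3,3],d
def onz(n,u,v,z):
    o,d=ray(n,u,v); return o+d*(z-o[2])/d[2]
def proj(n,p):
    f,cx,cy,P=K(n); q=P[:3,:3].T@(np.asarray(p)-P[:3,3]); return np.array([cx+f*q[0]/-q[2],cy-f*q[1]/-q[2]])
def tri(uvs):
    A=np.zeros((3,3));b=np.zeros(3)
    for n,u,v in uvs:
        o,d=ray(n,u,v); d=d/np.linalg.norm(d); M=np.eye(3)-np.outer(d,d); A+=M;b+=M@o
    return np.linalg.solve(A,b)
def crop(im,x0,y0,x1,y1,s,fn):
    c=cv2.resize(np.clip(im[y0:y1,x0:x1]*1.3,0,255).astype(np.uint8),None,fx=s,fy=s,interpolation=cv2.INTER_CUBIC)
    cv2.imwrite(fn,c[:,:,::-1])
E
python3 - <<'E'
from h import *
t=grab("top");s=grab("side"); np.savez("a.npz",t=t,s=s)
crop(t,210,170,410,250,4,"pics/t1.png")
crop(s,235,165,395,285,5,"pics/s1.png")
E
```

```text
(no output)
```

View pics/t1.png

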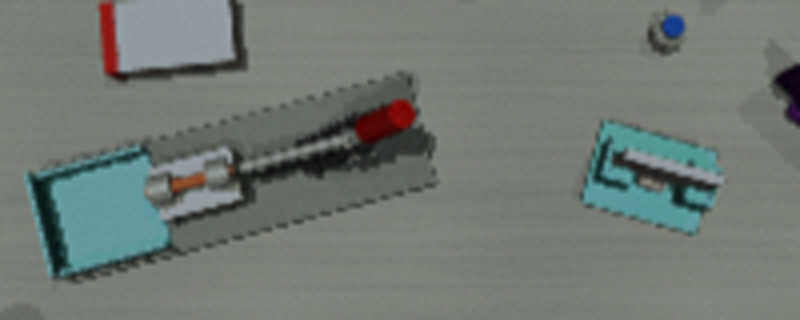

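View pics/s1.png

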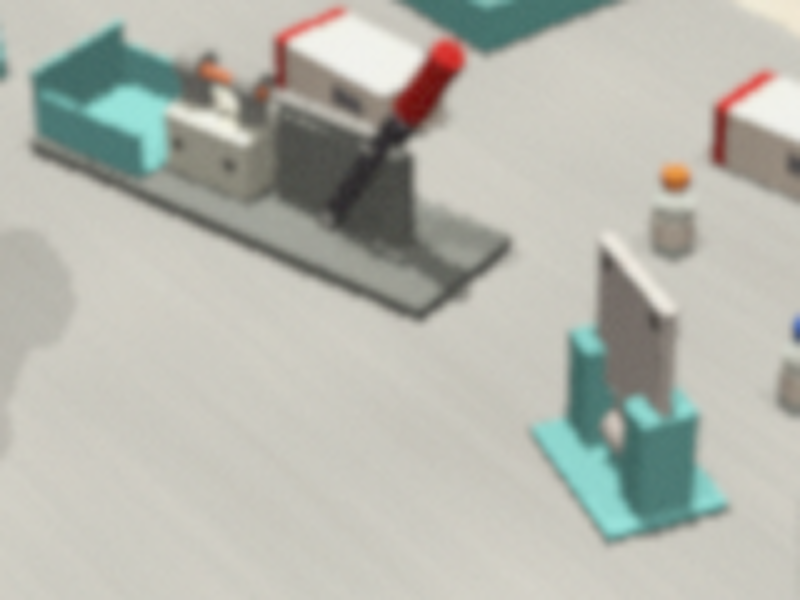

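The top crop shows the base's right-hand corners at about (312.5,188) and (319,216), the pin at about (257,215), the red handle at about (307,200) and the stand at about (373,214). In the side crop the pin gap is at about (278,180) and the plate's top edge runs from (356,212) to (369,228). I'll measure these with masks.

```bash
cat > m.py <<'E'
from h import *
d=np.load("a.npz");R={}
def mask(im,f,box,thr=0):
    x0,y0,x1,y1=box; c=cv2.resize(im[y0:y1,x0:x1].astype(np.float32),None,fx=4,fy=4,interpolation=cv2.INTER_CUBIC)
    m=(f(c)>thr).astype(np.uint8); n,l,s,ce=cv2.connectedComponentsWithStats(m)
    k=1+np.argmax(s[1:,4]); ys,xs=np.nonzero(l==k)
    return np.c_[(xs+.5)/4-.5+x0,(ys+.5)/4-.5+y0].astype(np.float32)
orange=lambda c:np.minimum(c[...,0]-1.5*c[...,2],c[...,1]*1.0-25)   # copper
red=lambda c:c[...,0]-2.5*c[...,1]-20
tq=lambda c:np.minimum(c[...,1],c[...,2])-c[...,0]*1.25-10
if __name__=="__main__":
    for n,im,bp,br,bs,bt in(("top",d["t"],(248,205,268,224),(290,185,320,210),(350,190,400,235),(210,195,260,245)),("side",d["s"],(270,172,286,186),(310,168,335,195),(335,225,390,280),(238,165,275,205))):
        p=mask(im,orange,bp); print(n,"pin",len(p)/16,p.mean(0),cv2.fitLine(p,2,0,.01,.01).ravel()[:2])
        p=mask(im,red,br); print("red",len(p)/16,p.mean(0),cv2.minAreaRect(p)); R[n]=p.mean(0)
        p=mask(im,tq,bs); print("stand",len(p)/16,cv2.boxPoints(cv2.minAreaRect(p)).tolist())
        p=mask(im,tq,bt); print("tray",len(p)/16,cv2.boxPoints(cv2.minAreaRect(p)).tolist())
    print("handle",tri([(n,*R[n]) for n in R]))
    a=onz("top",312.5,188.25,.012);b=onz("top",319,215.75,.012);print("base",a,b,np.linalg.norm(a-b),(a+b)/2)
    for u,v in((337,212.5),(319,226.2)): print("side base top",onz("side",u,v,.012))
    print("side bottom corners",onz("side",319,228.4,0),onz("side",242,195.3,0))
    print("top pin @.087",onz("top",257,215,.087))
    for u,v in((361,200.25),(390.5,207.5),(384.25,228.75),(355.75,221.25)): print("stand",onz("top",u,v,.006))
    for u,v in((342,251),(357,272.5),(380.5,266)): print("standside",onz("side",u,v,.006))
E
python3 m.py
```

```text
top pin 27.625 [256.31448 215.24774] [ 0.9688547  -0.24762979]
red 88.4375 [305.90433 199.89691] ((305.92730712890625, 199.97470092773438), (6.831047058105469, 14.787293434143066), 64.17900848388672)
stand 480.125 [[354.56024169921875, 220.07330322265625], [360.33642578125, 199.48004150390625], [391.23480224609375, 208.14666748046875], [385.4586181640625, 228.73992919921875]]
tray 761.1875 [[215.42181396484375, 213.4927215576172], [246.08981323242188, 205.5270233154297], [252.83258056640625, 231.48667907714844], [222.16458129882812, 239.45237731933594]]
side pin 18.0625 [277.20633 179.21065] [0.92308736 0.38459027]
red 73.75 [320.493   181.11102] ((320.4710388183594, 181.08497619628906), (5.139509201049805, 16.912996292114258), 35.67641067504883)
stand 654.0625 [[334.8849182128906, 241.76002502441406], [357.9822692871094, 225.48690795898438], [383.8459167480469, 262.19659423828125], [360.7485656738281, 278.4697265625]]
tray 524.3125 [[238.33453369140625, 188.94912719726562], [248.02980041503906, 166.57540893554688], [274.9498291015625, 178.24075317382812], [265.25457763671875, 200.61447143554688]]
handle [0.55065291 0.03330731 0.13901259]
base [0.60418874 0.01351942 0.012     ] [ 0.50847401 -0.00843454  0.012     ] 0.09820023795734231 [0.55633137 0.00254244 0.012     ]
side base top [0.60222463 0.01509176 0.012     ]
side base top [ 0.51152611 -0.00721673  0.012     ]
side bottom corners [ 5.14621387e-01 -3.27142626e-03 -1.11022302e-16] [0.42832751 0.30790903 0.        ]
top pin @.087 [0.50813038 0.19290914 0.087     ]
stand [ 0.56191072 -0.15509761  0.006     ]
stand [ 0.53597434 -0.25737865  0.006     ]
stand [ 0.46238733 -0.23393268  0.006     ]
stand [ 0.4889404  -0.13565759  0.006     ]
standside [ 0.49311622 -0.13698241  0.006     ]
standside [ 0.46457041 -0.23307199  0.006     ]
standside [ 0.53348249 -0.25365913  0.006     ]
```

Pose estimates:
- **Fixture:** yaw about 0.25 rad, with jamb_eye at about (0.508, 0.193) m.
- **Stand:** centred at about (0.512, -0.195) m, yaw about -0.256 rad.

I'll shut the gripper and move behind the handle on its -y side.

Emit:
{"api": "carry_out", "payload": {
  "increments": [28,-50,2,0,0,-0.08,28,-50,2,0,0,-0.08,28,-50,0,0,0,-0.08,28,-50,0,0,0,-0.08,28,-50,0,0,0,-0.08,28,-50,0,0,0,-0.08,28,-50,0,0,0,-0.08,28,-50,0,0,0,-0.08,28,-50,0,0,0,-0.08,28,-50,0,0,0,-0.08,28,-50,0,0,0,-0.08,29,-49,0,0,0,-0.075,0,0,0,0,0,0,0,0,0,0,0,0],
  "grip": 1,
  "newtons": 20
}}

```text
clock: 2.25
position: [0.5604, -0.015, 0.2306]
ee_rot: [-1.927, -2.481, -0.0]
force: [0.1, 0.2, -0.3]
width: 0.004
gripper_force: 0.0
```

Emit:
{"api": "carry_out", "payload": {
  "increments": [0,0,-45,0,0,0,0,0,-45,0,0,0,-3,11.6,0,0,0,0,-3,11.6,0,0,0,0,-3,11.6,0,0,0,0,-3,11.6,0,0,0,0,-3,11.6,0,0,0,0,-3,11.6,0,0,0,0,-3,11.6,0,0,0,0,-3,11.6,0,0,0,0,-3,11.6,0,0,0,0,-3,11.6,0,0,0,0,-3,11.6,0,0,0,0,-3,11.6,0,0,0,0,0,0,0,0,0,0]
}}

```text
clock: 4.12
position: [0.5236, 0.1243, 0.14]
ee_rot: [-1.925, -2.481, 0.003]
force: [2.7, -7.2, 0.9]
width: 0.005
gripper_force: 3.1
```

Emit:
{"api": "carry_out", "payload": {
  "increments": [-1.5,5.8,0,0,0,0,-1.5,5.8,0,0,0,0,-1,3.9,0,0,0,0,-1,3.9,0,0,0,0,0,0,0,0,0,0]
}}

```text
clock: 4.75
position: [0.5188, 0.1423, 0.14]
ee_rot: [-1.928, -2.48, 0.004]
force: [2.2, -6.9, -0.1]
width: 0.003
gripper_force: 3.3
```

Emit:
{"api": "carry_out", "payload": {
  "increments": [-0.5,1.9,0,0,0,0,-0.5,1.9,0,0,0,0,-0.5,1.9,0,0,0,0,0,0,0,0,0,0]
}}

```text
clock: 5.25
position: [0.5174, 0.1474, 0.14]
ee_rot: [1.928, 2.48, -0.004]
force: [3.3, -7.9, -0.6]
width: 0.005
gripper_force: 3.6
```

Emit:
{"api": "carry_out", "payload": {
  "increments": [-0.5,1.9,0,0,0,0,-0.5,1.9,0,0,0,0,0,0,0,0,0,0]
}}

```text
clock: 5.62
position: [0.5169, 0.1494, 0.1401]
ee_rot: [1.929, 2.477, -0.006]
force: [3.9, -13.1, -1.1]
width: 0.001
gripper_force: 5.7
```

Emit:
{"api": "carry_out", "payload": {
  "increments": [-0.5,1.9,0,0,0,0,0,0,0,0,0,0]
}}

```text
clock: 5.88
position: [0.5167, 0.15, 0.1401]
ee_rot: [1.93, 2.475, -0.007]
force: [4.2, -17.1, 0.0]
width: 0.002
gripper_force: 7.4
```

```bash
python3 - <<'E'
from h import *
print(readout.observe()["force"])
s=vision.get_image("side").astype(float);t=vision.get_image("top").astype(float)
a=cv2.resize(s[160:240,235:345],None,fx=5,fy=5,interpolation=2);crop(s,235,160,345,230,5,"pics/s2.png")
E
```

```text
[  4.15107561 -17.13220948   0.04154427]
```

View pics/s2.png

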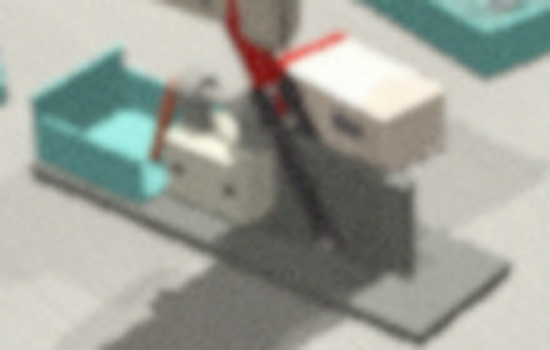

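The lever is at its stop: force rises to 17 N with no further travel. The pin has tipped into the tray, seen at crop (163,120). Now I'll back off so the lever returns.

Emit:
{"api": "carry_out", "payload": {
  "increments": [4,-15.5,0,0,0,0,4,-15.5,0,0,0,0,4,-15.5,0,0,0,0,4,-15.5,0,0,0,0,4,-15.5,0,0,0,0,4,-15.5,0,0,0,0,4,-15.5,0,0,0,0,4,-15.5,0,0,0,0,4,-15.5,0,0,0,0,4,-15.5,0,0,0,0,4,-15.5,0,0,0,0,5,-20,0,0,0,0,0,0,45,0,0,0,0,0,45,0,0,0]
}}

```text
clock: 7.72
position: [0.5653, -0.0364, 0.2316]
ee_rot: [-1.927, -2.48, 0.001]
force: [0.8, 0.3, 0.7]
width: 0.005
gripper_force: 0.0
```

```bash
python3 - <<'E'
from h import *
t=grab("top");s=grab("side"); np.savez("b.npz",t=t,s=s)
a=np.clip(t[185:245,210:325]*1.3,0,255);b=np.clip(s[160:235,235:350]*1.2,0,255)
c=cv2.resize(np.vstack([a,b]).astype(np.uint8),None,fx=4.4,fy=4.4,interpolation=2);cv2.imwrite("pics/c3.png",c[:,:,::-1])
E
```

```text
(no output)
```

View pics/c3.png

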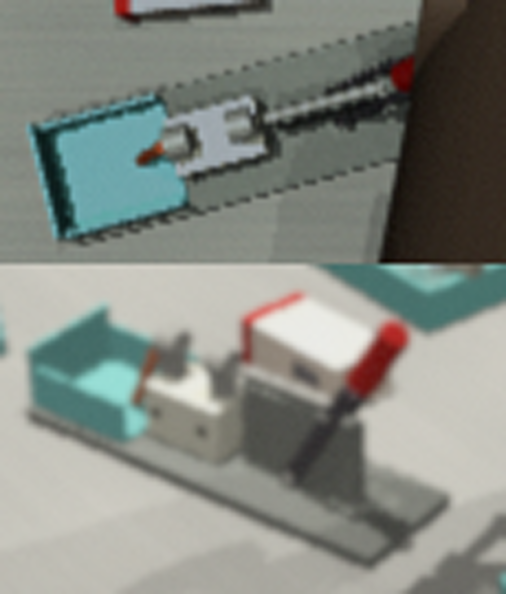

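The lever is back at rest. The pin leans in the tray, from about (145,160) in the top half of the picture. I'll triangulate the pin and locate the plate.

```bash
python3 - <<'E'
from m import *
d=np.load("b.npz")
o=lambda c:c[...,0]-1.4*c[...,1]-8
q=[]
for n,im,b in(("top",d["t"],(236,212,256,228)),("side",d["s"],(262,176,273,196))):
    p=mask(im,o,b); c,_,_=cv2.minAreaRect(p); print(n,len(p)/16,p.min(0),p.max(0)); q.append((n,*c))
P=tri(q); print("pin",P)
y=.25;J=np.array([.508,.193]); F=J-.03*np.array([-np.sin(y),np.cos(y)])
v=P[:2]-F; print("fix xy",v@[np.cos(y),np.sin(y)],v@[-np.sin(y),np.cos(y)])
a=np.load("a.npz")
w=lambda c:c.min(2)-115
for n,im,b in(("top",a["t"],(358,200,395,222)),("side",a["s"],(352,208,376,245))):
    for thr in(0,20,40):
        p=mask(im,lambda c:c.min(2)-90,b,thr); r=cv2.minAreaRect(p); print(n,thr,len(p)/16,r,[onz("top",*x,.139).round(4).tolist() for x in cv2.boxPoints(r)] if n=="top" else "")
for uv in ((364.5,208),(390,215.5)): print(onz("top",*uv,.139))
print(tri([("top",364.5,208),("side",356.3,212.3)]),tri([("top",390,215.5),("side",369.4,227.6)]))
E
```

```text
top 9.5 [241.375 217.375] [246.375 221.375]Traceback (most recent call last):
  File "<stdin>", line 6, in <module>
  File "m.py", line 6, in mask
    k=1+np.argmax(s[1:,4]); ys,xs=np.nonzero(l==k)
        ~~~~~~~~~^^^^^^^^^
    return _wrapfunc(a, 'argmax', axis=axis, out=out, **kwds)
    return bound(*args, **kwds)
ValueError: attempt to get argmax of an empty sequence
```

```bash
python3 - <<'E'
from m import *
P=tri([("top",243.9,219.4),("side",268.2,185.5)]); print("pin",P)
y=.25;J=np.array([.508,.193]); F=J-.03*np.array([-np.sin(y),np.cos(y)])
v=P[:2]-F; print("fix xy",v@[np.cos(y),np.sin(y)],v@[-np.sin(y),np.cos(y)])
a=np.load("a.npz")
for thr in(0,10,20,30,40):
        p=mask(a["t"],lambda c:c.min(2)-90,(358,200,395,222),thr); r=cv2.minAreaRect(p); print(thr,len(p)/16,r[1],onz("top",*r[0],.139),[onz("top",*x,.139).round(4).tolist() for x in cv2.boxPoints(r)])
for uv in ((364.5,208),(390,215.5)): print(onz("top",*uv,.139))
print(tri([("top",364.5,208),("side",356.3,212.3)]),tri([("top",390,215.5),("side",369.4,227.6)]))
E
```

```text
pin [0.49560377 0.24406287 0.04377938]
fix xy 0.0006222974672556621 0.08254232580479252
0 230.9375 (21.75, 28.0) [ 0.51681719 -0.198457    0.139     ] [[0.551, -0.1555, 0.139], [0.5505, -0.2429, 0.139], [0.4828, -0.2412, 0.139], [0.4833, -0.1543, 0.139]]
10 45.0 (24.690303802490234, 2.3071908950805664) [ 0.51413307 -0.19267377  0.139     ] [[0.5212, -0.1548, 0.139], [0.5282, -0.1569, 0.139], [0.507, -0.2305, 0.139], [0.5001, -0.2284, 0.139]]
20 28.5625 (24.00375747680664, 1.8887075185775757) [ 0.51417963 -0.19257942  0.139     ] [[0.5218, -0.156, 0.139], [0.5275, -0.1577, 0.139], [0.5065, -0.2291, 0.139], [0.5009, -0.2274, 0.139]]Traceback (most recent call last):
  File "<stdin>", line 7, in <module>
  File "m.py", line 6, in mask
    k=1+np.argmax(s[1:,4]); ys,xs=np.nonzero(l==k)
        ~~~~~~~~~^^^^^^^^^
    return _wrapfunc(a, 'argmax', axis=axis, out=out, **kwds)
    return bound(*args, **kwds)
ValueError: attempt to get argmax of an empty sequence
```

The pin is in the tray, at fixture y about 82 mm and z about 44 mm. Going for the leaf.

Emit:
{"api": "carry_out", "payload": {
  "increments": [-8.5,-26.3,0,0,0,-0.086,-8.5,-26.3,0,0,0,-0.086,-8.5,-26.3,0,0,0,-0.086,-8.5,-26.3,0,0,0,-0.086,-8.5,-26.3,0,0,0,-0.086,-8.5,-26.3,0,0,0,-0.087,0,0,-20,0,0,0,0,0,-20,0,0,0,0,0,-25,0,0,0,0,0,-25,0,0,0,0,0,-20,0,0,0,0,0,-15,0,0,0,0,0,-13,0,0,0,0,0,0,0,0,0],
  "grip": 0
}}

```text
clock: 9.88
position: [0.5141, -0.1937, 0.0921]
ee_rot: [-2.497, -1.905, 0.001]
force: [-0.4, -0.1, 0.7]
width: 1.003
gripper_force: 0.0
```

Emit:
{"api": "carry_out", "payload": {
  "increments": [0,0,0,0,0,0,0,0,0,0,0,0,0,0,0,0,0,0,0,0,0,0,0,0,0,0,0,0,0,0,0,0,0,0,0,0],
  "grip": 1,
  "newtons": 20
}}

```text
clock: 10.62
position: [0.5146, -0.1937, 0.0928]
ee_rot: [2.497, 1.906, 0.0]
force: [0.8, 0.5, -0.6]
width: 0.395
gripper_force: 0.0
```

Emit:
{"api": "carry_out", "payload": {
  "increments": [0,0,0,0,0,0,0,0,0,0,0,0,0,0,0,0,0,0,0,0,0,0,0,0,0,0,0,0,0,0,0,0,0,0,0,0],
  "newtons": 20
}}

```text
clock: 11.38
position: [0.5138, -0.1935, 0.0926]
ee_rot: [-2.497, -1.905, 0.001]
force: [-4.6, 1.6, 3.4]
width: 0.099
gripper_force: 19.9
```

Emit:
{"api": "carry_out", "payload": {
  "increments": [0,0,4,0,0,0,0,0,8,0,0,0,0,0,15,0,0,0,0,0,15,0,0,0,0,0,20,0,0,0,0,0,25,0,0,0,0,0,25,0,0,0,0,0,25,0,0,0,0,0,25,0,0,0,0,0,20,0,0,0,0,0,8,0,0,0,0,0,0,0,0,0],
  "newtons": 35
}}

```text
clock: 12.88
position: [0.5152, -0.1938, 0.2836]
ee_rot: [2.496, 1.905, 0.002]
force: [-0.1, 0.5, -1.2]
width: 0.095
gripper_force: 35.0
```

Emit:
{"api": "carry_out", "payload": {
  "increments": [-0.6,32,0,0,0,0.043,-0.6,32,0,0,0,0.043,-0.6,32,0,0,0,0.043,-0.6,32,0,0,0,0.043,-0.6,32,0,0,0,0.043,-0.6,32,0,0,0,0.043,-0.6,32,0,0,0,0.043,-0.6,32,0,0,0,0.043,-0.6,32,0,0,0,0.043,-0.6,32,0,0,0,0.043,-0.6,32,0,0,0,0.043,-0.6,35,0,0,0,0.044,0,0,-25,0,0,0,0,0,-25,0,0,0,0,0,-20,0,0,0,0,0,-10,0,0,0,0,0,0,0,0,0]
}}

```text
clock: 15.0
position: [0.5072, 0.1938, 0.2023]
ee_rot: [-1.926, -2.481, 0.002]
force: [-0.3, -0.4, -0.3]
width: 0.098
gripper_force: 35.0
```

```bash
python3 - <<'E'
from h import *
t=grab("top",6);s=grab("side",6); np.savez("c.npz",t=t,s=s)
s0=np.load("b.npz")["s"]
b=np.clip(np.hstack([s[150:210,255:305],s0[150:210,255:305]])*1.2,0,255)
c=cv2.resize(b.astype(np.uint8),None,fx=8,fy=8,interpolation=2);cv2.imwrite("pics/c4.png",c[:,:,::-1])
E
```

```text
(no output)
```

View pics/c4.png

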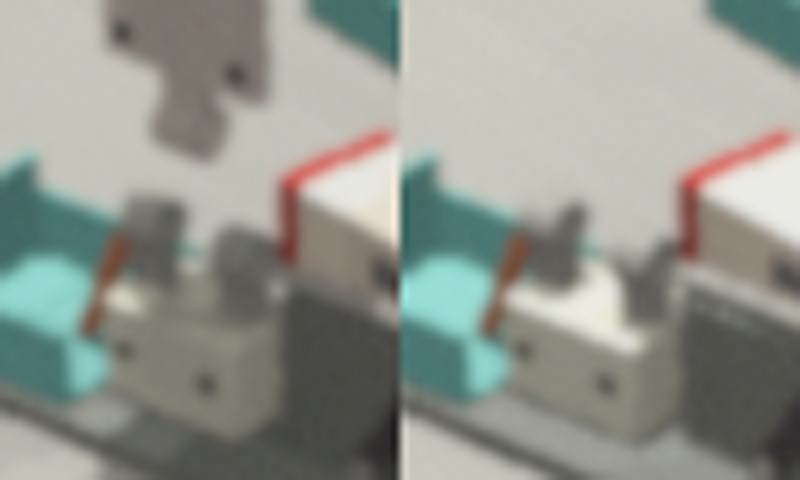

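The side crop shows the leaf knuckle above the gap: its silhouette spans u about 150–228 with its bottom at v about 160, and the jamb knuckles are at about 125–185 and 213–283. Next I'll refine the hinge-line position in fixture coordinates from the earlier unobstructed pictures.

```bash
cat > p.py <<'E'
from h import *
yaw=.25;J=np.array([.508,.193,.085])
ex=np.array([np.cos(yaw),np.sin(yaw),0]);ey=np.array([-np.sin(yaw),np.cos(yaw),0]);ez=np.array([0,0,1.])
def W(x,y,z): return J+ex*x/1e3+ey*y/1e3+ez*(z/1e3-.085)
def samp(n,im,pts):
    uv=np.array([proj(n,p) for p in pts],np.float32)
    return cv2.remap(im.astype(np.float32).mean(2),uv[None,:,0].copy(),uv[None,:,1].copy(),cv2.INTER_LINEAR).ravel()
def prof(n,im,ax,rng,oth,z):
    return np.array([samp(n,im,[W(a,b,z) if ax=="x" else W(b,a,z) for b in oth]).mean() for a in rng])
def edges(r,p,k):
    g=np.gradient(cv2.GaussianBlur(p[None],(0,0),2).ravel()); o=[]
    for i in range(1,len(g)-1):
        if abs(g[i])>k and abs(g[i])>=abs(g[i-1]) and abs(g[i])>abs(g[i+1]): o.append((round(float(r[i]),1),round(float(g[i]),1)))
    return o
E
python3 - <<'E'
from p import *
b=np.load("b.npz");a=np.load("a.npz")
r=np.arange(-75,75.1,.5)
print("block x z57",edges(r,prof("top",b["t"],"x",r,np.arange(-9,10,1),57),.8))
for lo,hi in((-190,-150),(-150,-100),(-100,-50)):
    print("base x z12",lo,edges(r,prof("top",a["t"],"x",r,np.arange(lo,hi,2),12),.8))
r=np.arange(-40,40.1,.5)
for lo,hi in((-30,-18),(18,30)): 
    p=prof("top",b["t"],"x",r,np.arange(lo,hi,1),85);print("knuckle x",lo,edges(r,p,.6))
p=prof("top",a["t"],"x",r,np.arange(-10,11,1),57);print("pin prof gray",edges(r,p,.6))
r=np.arange(-60,60.1,.5)
print("knuckles y z95",edges(r,prof("top",b["t"],"y",r,np.arange(-4,5,1),95),.6))
print("block y z57",edges(r,prof("top",b["t"],"y",r,np.r_[-21:-15,15:21],57),.6))
# pin yaw/center from colour
from m import mask,orange
for box in((248,205,268,224),):
    q=mask(a["t"],orange,box); 
    P=np.array([onz("top",*x,.0835) for x in q])-J; X=P@ex*1e3;Y=P@ey*1e3
    print("pin x,y mean",X.mean(),Y.mean(),"range",Y.min(),Y.max(),"slope",np.polyfit(Y,X,1))
E
```

```text
Traceback (most recent call last):
  File "p.py", line 9, in prof
    return np.array([samp(n,im,[W(a,b,z) if ax=="x" else W(b,a,z) for b in oth]).mean() for a in rng])
                     ~~~~^^^^^^^^^^^^^^^^^^^^^^^^^^^^^^^^^^^^^^^^^^^^^^^^^^^^^^^
  File "p.py", line 6, in samp
    uv=np.array([proj(n,p) for p in pts],np.float32)
                 ~~~~^^^^^
  File "h.py", line 11, in proj
    f,cx,cy,P=K(n); q=P[:3,:3].T@(np.asarray(p)-P[:3,3]); return np.array([cx+f*q[0]/-q[2],cy-f*q[1]/-q[2]])
              ~^^^
  File "h.py", line 5, in K
    c=vision.calibration(n); return 200/np.tan(np.radians(c["fov_y"])/2),c["cx"],c["cy"],c["pose"]
ValueError: time passes only in moves, steps and waits
```

```bash
sed -i 's/^def K/import functools\n@functools.lru_cache\ndef K/' h.py
cat > q.py <<'E'
from p import *
b=np.load("b.npz");a=np.load("a.npz")
r=np.arange(-75,75.1,.5)
print("block x z57",edges(r,prof("top",b["t"],"x",r,np.arange(-9,10,1),57),.8))
for lo,hi in((-190,-150),(-150,-100),(-100,-50)):
    print("base x z12",lo,edges(r,prof("top",a["t"],"x",r,np.arange(lo,hi,2),12),.8))
r=np.arange(-40,40.1,.5)
for lo,hi in((-30,-18),(18,30)): 
    p=prof("top",b["t"],"x",r,np.arange(lo,hi,1),85);print("knuckle x",lo,edges(r,p,.6))
p=prof("top",a["t"],"x",r,np.arange(-10,11,1),57);print("pin prof gray",edges(r,p,.6))
r=np.arange(-60,60.1,.5)
print("knuckles y z95",edges(r,prof("top",b["t"],"y",r,np.arange(-4,5,1),95),.6))
print("block y z57",edges(r,prof("top",b["t"],"y",r,np.r_[-21:-15,15:21],57),.6))
from m import mask,orange
q=mask(a["t"],orange,(248,205,268,224))
P=np.array([onz("top",*x,.0835) for x in q])-J; X=P@ex*1e3;Y=P@ey*1e3
print("pin x,y mean",X.mean(),Y.mean(),"range",Y.min(),Y.max(),"slope",np.polyfit(Y,X,1))
E
python3 q.py
```

```text
block x z57 [(-54.0, -3.5), (-49.5, 1.3), (-29.0, -4.2), (-22.0, 8.6), (22.5, -5.4), (29.5, 1.0), (46.0, 2.0)]
base x z12 -190 [(-50.5, -3.4), (-46.0, 1.4), (-19.5, -2.6), (0.0, -0.9), (29.5, 2.6), (53.5, 2.2)]
base x z12 -150 [(-51.0, -3.5), (-46.5, 1.3), (-17.0, -2.1), (-7.5, -1.3), (3.0, 3.3), (13.5, -3.9), (25.5, 2.6), (53.5, 2.1)]
base x z12 -100 [(-51.0, -3.5), (-47.0, 1.4), (-10.5, -2.9), (5.0, 5.4), (12.0, -4.1), (19.5, 1.4), (23.5, 1.2), (53.0, 1.9)]
knuckle x -30 [(-31.0, -4.5), (-24.5, 9.0), (-14.0, -5.4), (-2.0, 3.3), (5.5, -3.2), (13.5, 4.7), (20.0, -4.9), (26.5, 1.1)]
knuckle x 18 [(-30.0, -2.1), (-24.5, 6.3), (-14.5, -5.0), (-7.0, 2.7), (-2.0, 2.9), (5.5, -3.2), (13.0, 4.7), (19.0, -4.2), (29.5, -1.3), (36.0, 0.8)]
pin prof gray [(-29.0, -3.9), (-22.0, 8.0), (-5.5, -5.0), (1.5, 1.4), (9.0, 4.0), (22.5, -5.2), (29.5, 1.0)]
knuckles y z95 [(-57.5, -1.1), (-52.5, 1.9), (-43.0, -5.5), (-38.5, 0.8), (-32.5, 7.3), (-14.5, 1.5), (7.0, -8.1), (16.0, 7.5), (33.5, -4.4), (43.0, 1.2), (50.5, 2.5), (53.5, 2.1)]
block y z57 [(-46.0, -3.0), (-41.5, -2.0), (-34.5, 7.9), (-11.5, 1.8), (18.5, -1.1), (34.5, -1.0)]
pin x,y mean 0.2196981937724208 2.7279725346114545 range -12.656892674292271 16.55632095497552 slope [0.00547133 0.20477256]
```

```bash
cat > sd.py <<'E'
from p import *
def tube(c,L):  # silhouette extents of a tube centred at world c, in side view
    th=np.linspace(0,2*np.pi,90); 
    uv=np.array([proj("side",c+ey*s*L/2+.012*(ex*np.cos(t)+ez*np.sin(t))) for s in(-1,1) for t in th]); return np.r_[uv.min(0),uv.max(0)].round(2)
E
python3 - <<'E'
from sd import *
c=np.load("c.npz")["s"]
print("leaf pred",tube(np.array([.5072,.1938,.2023-.0656]),.022))
for s in(1,-1): print("jamb pred",tube(W(0,24*s,85),.018))
print(proj("side",W(0,0,85)), [ (proj("side",W(*v,85))-proj("side",W(0,0,85))).round(2).tolist() for v in((5,0),(0,5))])
g=c.mean(2)
for v in(164,166): print("row",v,[int(x) for x in g[v,268:290]])
for v in(178,181,184): print("row",v,[int(x) for x in g[v,266:294]])
for u in(277,279,281): print("col",u,[int(x) for x in g[160:176,u]])
for u in(273,275,284,286,288): print("col",u,[int(x) for x in g[168:188,u]])
E
```

```text
leaf pred [273.45 161.16 283.68 170.44]
jamb pred [269.52 173.18 278.6  181.89]
jamb pred [280.72 177.7  289.87 186.55]
[279.64507521 179.80772713] [[1.02, -0.63], [-1.17, -0.48]]
row 164 [162, 162, 161, 161, 158, 145, 124, 107, 103, 102, 101, 100, 95, 94, 104, 127, 148, 155, 156, 156, 158, 160]
row 166 [161, 161, 162, 162, 158, 141, 116, 102, 101, 100, 100, 98, 99, 101, 108, 129, 150, 159, 159, 160, 160, 159]
row 178 [83, 87, 88, 89, 87, 87, 88, 88, 83, 80, 80, 95, 129, 150, 155, 149, 135, 121, 115, 121, 131, 137, 140, 125, 91, 72, 91, 104]
row 181 [84, 82, 78, 69, 68, 72, 73, 72, 73, 73, 78, 98, 118, 126, 129, 113, 92, 87, 88, 87, 82, 78, 76, 71, 62, 66, 91, 103]
row 184 [107, 84, 73, 81, 97, 96, 86, 81, 78, 74, 79, 98, 115, 119, 112, 98, 84, 76, 75, 75, 78, 82, 88, 94, 91, 88, 90, 93]
col 277 [97, 98, 99, 100, 102, 103, 100, 100, 111, 135, 155, 160, 159, 156, 143, 115]
col 279 [97, 96, 97, 98, 100, 97, 98, 96, 97, 114, 141, 157, 160, 159, 157, 152]
col 281 [100, 101, 102, 98, 94, 97, 101, 102, 106, 120, 142, 156, 159, 160, 158, 158]
col 273 [157, 160, 160, 160, 157, 149, 129, 106, 97, 93, 88, 81, 74, 72, 75, 78, 81, 97, 113, 120]
col 275 [132, 152, 160, 160, 159, 152, 132, 101, 82, 79, 80, 78, 73, 73, 73, 73, 74, 80, 92, 99]
col 284 [157, 158, 159, 158, 158, 159, 158, 159, 156, 143, 115, 93, 88, 88, 86, 82, 75, 74, 75, 77]
col 286 [160, 160, 159, 158, 158, 158, 157, 158, 158, 151, 131, 98, 84, 82, 80, 79, 78, 75, 73, 76]
col 288 [160, 160, 159, 158, 156, 153, 152, 151, 151, 151, 140, 113, 85, 76, 78, 81, 88, 95, 95, 89]
```

The estimates agree to within about 1.5 mm. I'll shift y by about -0.8 mm and descend gently into the gap.

Emit:
{"api": "carry_out", "payload": {
  "increments": [0,-0.9,-8,0,0,0,0,0,-8,0,0,0,0,0,-6,0,0,0,0,0,-3,0,0,0,0,0,-3,0,0,0,0,0,-3,0,0,0,0,0,-3,0,0,0,0,0,0,0,0,0]
}}

```text
clock: 16.6
position: [0.5073, 0.1924, 0.1685]
ee_rot: [-1.927, -2.481, 0.0]
force: [0.3, -0.8, -0.9]
width: 0.099
gripper_force: 35.0
```

Clear so far (leaf bottom at about 91 mm, inside the gap). Going the rest of the way down.

Emit:
{"api": "carry_out", "payload": {
  "increments": [0,0,-3,0,0,0,0,0,-3,0,0,0,0,0,-3,0,0,0,0,0,-3,0,0,0,0,0,-3,0,0,0,0,0,-3,0,0,0,0,0,0,0,0,0]
}}

```text
clock: 17.48
position: [0.5072, 0.1924, 0.1505]
ee_rot: [-1.927, -2.481, 0.001]
force: [-0.5, -0.6, -1.1]
width: 0.097
gripper_force: 35.0
```

```bash
python3 - <<'E'
from h import *
S=[readout.observe()]
s=grab("side",6); np.savez("e.npz",s=s)
print(readout.observe()["position"],readout.observe()["force"])
crop(s,255,150,305,200,10,"pics/s5.png")
E
```

```text
[0.50745471 0.19249647 0.15085259] [-0.00950057  0.22680208 -0.90529245]
```

View pics/s5.png

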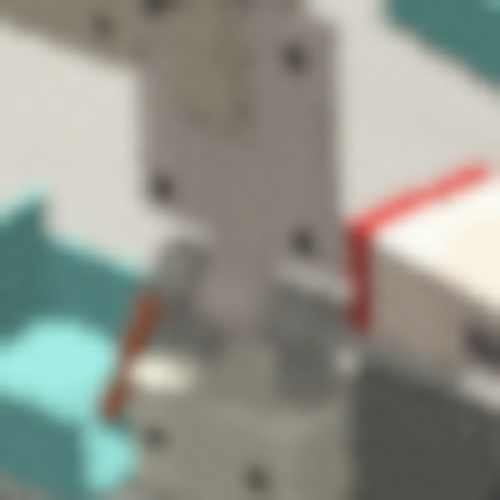

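The leaf knuckle sits between the jamb knuckles, with the leaf's pinkish knuckle at about (225,290) between the grey ones. I'll feel for the gap's two sides along the hinge line to centre it.

Emit:
{"api": "carry_out", "payload": {
  "increments": [-0.5,1.94,0,0,0,0,-0.25,0.97,0,0,0,0,0,0,0,0,0,0]
}}

```text
clock: 18.15
position: [0.5066, 0.1955, 0.1507]
ee_rot: [-1.927, -2.481, -0.0]
force: [0.9, -0.0, -1.0]
width: 0.093
gripper_force: 35.0
```

Emit:
{"api": "carry_out", "payload": {
  "increments": [-0.25,0.97,0,0,0,0,0,0,0,0,0,0]
}}

```text
clock: 18.4
position: [0.5064, 0.1962, 0.1508]
ee_rot: [1.927, 2.481, -0.0]
force: [-0.1, -0.2, -1.4]
width: 0.099
gripper_force: 35.0
```

Emit:
{"api": "carry_out", "payload": {
  "increments": [-0.25,0.97,0,0,0,0,0,0,0,0,0,0]
}}

```text
clock: 18.65
position: [0.5064, 0.1965, 0.1508]
ee_rot: [1.928, 2.48, -0.001]
force: [0.7, -4.6, -0.1]
width: 0.099
gripper_force: 35.0
```

Emit:
{"api": "carry_out", "payload": {
  "increments": [1,-3.88,0,0,0,0,0.75,-2.91,0,0,0,0,0.25,-0.97,0,0,0,0,0,0,0,0,0,0]
}}

```text
clock: 19.15
position: [0.5081, 0.1896, 0.1507]
ee_rot: [-1.927, -2.481, -0.0]
force: [0.1, -0.3, -1.2]
width: 0.101
gripper_force: 35.0
```

Emit:
{"api": "carry_out", "payload": {
  "increments": [0.25,-0.97,0,0,0,0,0,0,0,0,0,0]
}}

```text
clock: 19.4
position: [0.5084, 0.1886, 0.1507]
ee_rot: [-1.927, -2.481, -0.0]
force: [0.5, -0.7, -1.7]
width: 0.097
gripper_force: 35.0
```

Emit:
{"api": "carry_out", "payload": {
  "increments": [0.25,-0.97,0,0,0,0,0,0,0,0,0,0]
}}

```text
clock: 19.65
position: [0.5084, 0.1884, 0.1508]
ee_rot: [-1.926, -2.481, -0.001]
force: [-0.9, 3.5, -1.5]
width: 0.098
gripper_force: 35.0
```

Contacts are symmetric, at y = 0.1965 and 0.1884, so the centre is 0.1924, where it started. Both cameras put x within about 1 mm. Moving back to centre.

Emit:
{"api": "carry_out", "payload": {
  "increments": [-0.65,2.45,0,0,0,0,-0.6,2.4,0,0,0,0,0,0,0,0,0,0,0,0,0,0,0,0,0,0,0,0,0,0,0,0,0,0,0,0]
}}

```text
clock: 20.4
position: [0.5074, 0.1924, 0.1507]
ee_rot: [1.927, 2.481, -0.0]
force: [0.1, -0.2, -1.5]
width: 0.098
gripper_force: 35.0
```

```bash
python3 - <<'E'
from h import *
s=readout.observe();print(s["position"],s["force"],s["gripper_force"])
im=grab("side",6); np.savez("f.npz",s=im)
from sd import *
g=im.mean(2)
L=np.array([s["position"][0],s["position"][1],.085])
print("leaf",tube(L,.022)); 
for k in(1,-1): print("jamb same line",tube(L+ey*.024*k,.018))
for u in(271,272,273,285,286,287,288): print("col",u,[int(x) for x in g[170:190,u]])
crop(im,240,155,320,205,8,"pics/s6.png")
E
```

```text
[0.50740824 0.19235224 0.15074387] [ 0.14808772 -0.2249708  -1.52125937] 34.967243671417236
leaf [274.57 175.37 284.63 184.54]
jamb same line [269.48 173.31 278.56 182.03]
jamb same line [280.68 177.83 289.84 186.7 ]
col 271 [99, 130, 148, 146, 127, 112, 104, 96, 89, 80, 72, 72, 73, 77, 90, 116, 151, 164, 147, 117]
col 272 [96, 117, 135, 131, 109, 99, 96, 93, 88, 81, 75, 74, 74, 76, 85, 108, 136, 152, 143, 115]
col 273 [99, 108, 119, 117, 97, 92, 92, 89, 85, 82, 76, 75, 75, 76, 82, 99, 120, 133, 129, 110]
col 285 [99, 97, 89, 72, 63, 81, 105, 117, 107, 86, 80, 79, 80, 79, 75, 73, 73, 76, 77, 80]
col 286 [97, 97, 94, 86, 80, 85, 102, 118, 114, 91, 78, 78, 79, 80, 76, 74, 74, 76, 77, 78]
col 287 [97, 97, 97, 94, 93, 94, 101, 113, 114, 96, 80, 76, 79, 80, 79, 80, 77, 76, 76, 81]
col 288 [108, 105, 97, 95, 95, 94, 97, 104, 112, 105, 85, 75, 78, 82, 87, 94, 95, 86, 81, 85]
```

View pics/s6.png

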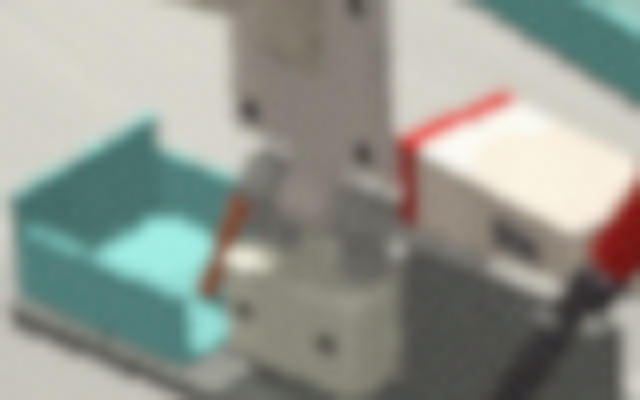

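The picture shows the leaf between the knuckles at about (310,200), the pin in the tray at about (225,245) and the lever at rest at the right. Signing off.

```bash
python3 -c "
from cell import arm
print(arm.sign_off())"
```

```text
the job is handed in; nothing more can be done
None
```

I handed the job in at about 21 s, verdict not shown: the old pin is in the tray, the lever is back at rest, and the leaf is held in the gripper between the jamb knuckles, centred by touch along the hinge line and about 1 mm off sideways at most by camera.

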